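# Set out a reagent trough and ready the pipette over it

### The job

Pick up the white reagent trough and seat it in the shallow pocket of the sloped dark metal rest, flat on the sloping deck, and let it go. Then draw the pipette out of its slanted holder along the sleeve, turn it upright with the nozzle pointing straight down, and finish still holding it there, nozzle over the middle of the seated trough and a few centimetres clear above its rim, leaving the timer, the small bottle and the calculator where they are.

Things in the scene. Friction and masses are not known exactly. Their poses are not given: they have to be found in the camera images.
- trough: White open rectangular trough, loose, 112 (its x) x 46 (its y) x 28 mm high, 3 mm walls, about 60 g; stands on the worktop at the start. Origin: centre of its underside, z up. Either end may lead. Grip it across its 46 mm width, from outside, at mid-length.
- rest: Fixed dark metal stand on the worktop, 126 x 74 mm base; carries the sloped deck, which is low at the end towards its own -x (roughly towards the robot) and high at +x. Origin: centre of its underside on the worktop, z up.
- deck (a point): Centre of the rest's deck surface, 42 mm above the worktop; the trough's origin belongs here. Axes: x along the deck, up the slope; y across; z square to it, 12 degrees off vertical, leaning to the low end. Pocket 122 (x) x 56 (y) mm; lips 8 mm high, 5 mm thick, along the low end and round the corners; the long sides are open over the middle 72 mm, where the deck is 66 mm wide.
- holder: Fixed grey pipette holder, base 150 x 84 x 8 mm; a slanted channel with a closed sleeve at its low end. The channel runs down towards the holder's own +x (roughly away from the robot), its axis 40 degrees off vertical in the holder's x-z plane. Origin: on the worktop, 10 mm towards -x from the base's centre, z up.
- holder_mouth (a point): Centre of the sleeve's upper opening, 65 mm above the worktop. The sleeve is a 20 mm square bore, 56 mm deep to the stop the nozzle rests on. The channel below the handle has 38 mm overall width and ends 27 mm short of point grip, so that the handle's top is free; the button end stands about 205 mm above the worktop.
- pipette: White micropipette, loose, 85 g, 240 mm long, in the holder at the start. x runs along it to the nozzle (there: down and away, 40 degrees off vertical); centre line at y 4.6, z 13.0 mm. Round 26 mm handle from x -86 to -5 mm, tapering to 7 mm at the nozzle end x 120; 18 mm push button ends at x -120. A finger hook stands out along y; in the holder z is level, across it. No tip fitted.
- grip (a point): On the pipette's centre line, on the handle 48 mm below the end of the push button and 192 mm from the nozzle end; axes as pipette. The handle can be gripped here across the pipette's z axis (26 mm) with the fingers pointing along its x axis, the button going between the fingers.
- nozzle (a point): The nozzle's end on the pipette's centre line; axes as pipette.
- timer: Bystander: white square timer 66 x 66 x 18 mm; origin under its centre.
- small_bottle: Bystander: small white bottle with screw cap, 36 mm across, 70 mm high; origin under its centre.
- calculator: Bystander: flat dark calculator 120 (x) x 72 x 13 mm; origin under its centre.
Not all that is in view belongs to the job. Of the things like the trough, leave any that is turquoise; of the rest the smaller one is meant.

How it is judged:
By the outcome, as a careful person would: the job done as asked, in the order asked, and still so for the second after the job is handed in, while the arm keeps its last pose, push and grip.
It also fails if it takes over 61 s, if anything falls off the work surface, if the arm or the gripper's body presses on something with over 40 N, if the wrist force passes 120 N, or if a joint passes its speed limit or range.

### The arm

A 6-joint arm with a two-finger parallel gripper is mounted at the origin on a cart in front of the work surface, level with it; the furniture and walls round the work are solid. World frame = base frame: x ahead of the robot, y to its left, z up, the work surface at z = 0. Lengths are in mm, angles in rad, forces in N, time in s.
With the tool pointing down it reaches from about 275 to 1000 mm from the base axis. Payload 8.4 kg.
Tool frame: the origin (TCP) lies between the finger pads; the fingertips stand 22 mm ahead of it and the grasp point (between the pads) lies 3 mm ahead of it (r.nose_length is the z of the fingertips in the tool frame, in mm); z points along the fingers, y is the line along which they close (so a half turn about z gives the same grasp; the last joint's range is limited). The gripper opens to 85 mm and grips with 20 to 120 N. Pads are 22 mm wide; open, the fingers measure 114 mm over their backs; the gripper's body (76 mm by 85 mm) begins 54 mm behind the grasp point. The pads swing forward as they close: fully open they stand 13 mm farther back than shut.
Start: joints at [1.142, 0.353, 1.633, -0, 1.155, -0.002], TCP at [258.724, 568.938, 253.281] pointing down, gripper open.
Joint ranges: [-2.63, 2.63], [-0.92, 2.1], [0.06, 2.66], [-1.3, 4.44], [0, 2.69], [-3.02, 3.02]. Speed limits (rad/s): [2.22, 2.22, 2.79, 3.14, 3.14, 3.14].

### API

Orientations are given as [roll, pitch, yaw] about the fixed x, y, z axes, in that order (R = Rz(yaw) Ry(pitch) Rx(roll)).
In Python, from rig import r, cams gives the robot as it stands.
- The arm moves only by the shell command python3 -m handwheel [FORCE], which reads ROWS from standard input. ROWS is a JSON list that holds a single list of rows (three levels of brackets), with 1 to 5 rows, each of 7 numbers: a rotation vector rx, ry, rz in rad, then dx, dy, dz in mm, then the opening from 0.0 (shut) to 1.0 (fully open); each row shifts and turns the commanded pose from where the row before left it, along the tool's axes as they then stand; what a row does not reach is not made up. A row lasts 1/12 s, in which the tool goes at most 41.7 mm and 0.125 rad, less where a joint would pass 70% of its speed; a pose out of reach is approached as far as the arm can. The fingers move at their own pace and stop on an object; FORCE is the grip in N (left out, the last holds). Time passes only in rows, so rows that do not move let the fingers close. It prints the time, the measured TCP pose, the force, the opening and the grip force at its end. Input that does not fit is refused with a message, and nothing moves.
- r.sense(): the state, without advancing time (a new reading comes with each control period).
- cams.grab_frame(name): name is "side" or "top" or "wrist"; returns the picture (420x560x3 uint8, red, green, blue); there is no depth.
- cams.camera_params(name): a dict with "fx", "fy", "cx", "cy" (pixels), "dist_coeffs" ([k1, k2, p1, p2, k3] as OpenCV has them; the pictures are not rectified), "rvec" (rotation vector, rad) and "tvec" (3), from world to camera coordinates, as OpenCV has them. Camera axes: x right, y down, z forward; pixel columns grow to the right and rows downward; lengths in mm; the calibration is good to about 2 mm. A picture is of the moment at which its call begins: read the wrist's pose just before it. camera_params takes no time and is no camera call; for the wrist camera it gives the pose at the moment of the call.
- r.sign_off(): hands the job in; it is judged then, once.
The state is a dict: "clock": time; "qpos": joint angles; "qvel": joint speeds; "joint_efforts": joint torques, N m; "eef_pos": TCP position; "tcp_rot": TCP orientation; "contact_force": force on the tool from outside, world axes, zero at the start; "wrist_torque": the same for the moment, N m; "opening": opening from 0.0 (shut) to 1.0 (fully open); "grasp_force": force on a finger pad.
Only numpy, scipy, OpenCV 4.12 (cv2) and the standard library are available. Lean on these libraries where they do the work, as an engineer would, in place of code of your own. Each camera call takes 0.05 s, during which the arm holds its last target. There are 200 camera calls.

## Working session

There is one attempt and no reset: what is moved stays moved. The work goes in short steps, Python scripts to look and compute and a shell command to move; the robot and the scene stay as the last step left them, time stands still between calls to the robot, and variables do not carry over. Pictures are saved under pics/ and viewed, at most 10 in all, crops included, and the job is handed in when it is done.

```bash
ls; mkdir -p pics
python3 - <<'E'
from rig import r,cams
import cv2
for n in("top","side"):
    cv2.imwrite(f"pics/{n}0.png",cams.grab_frame(n)[:,:,::-1]); p=cams.camera_params(n); print(n,p)
print(r.sense())
E
```

```text
pics
top {'fx': 410.8062882034128, 'fy': 410.8062882034128, 'cx': 284.2376604713301, 'cy': 208.7839158378255, 'dist_coeffs': array([0.01043488, 0.        , 0.        , 0.        , 0.        ]), 'rvec': array([ 2.11543635, -2.17075993,  0.17269426]), 'tvec': array([ -18.69137019,  575.7538043 , 1176.62326987])}
side {'fx': 463.94158566265173, 'fy': 463.94158566265173, 'cx': 279.28772325656735, 'cy': 206.68471502185278, 'dist_coeffs': array([-0.12603344,  0.        ,  0.        ,  0.        ,  0.        ]), 'rvec': array([ 2.2122256 , -0.31798664,  0.12891406]), 'tvec': array([-555.02002392,  192.71638216, 1381.55359157])}
{'clock': 0.1, 'qpos': array([ 1.14161198e+00,  3.53538552e-01,  1.63403170e+00, -3.26587548e-06,
        1.15521122e+00, -2.41704202e-03]), 'qvel': array([-0.00075361,  0.00018103, -0.00202563, -0.00104319, -0.00103773,
        0.0026203 ]), 'joint_efforts': array([-3.95983916e-04, -6.06358910e+01, -3.42816496e+01, -1.64834792e-04,
        3.93411261e-03,  1.80288441e-05]), 'eef_pos': array([258.55639065, 568.58722458, 252.67394689]), 'tcp_rot': array([-3.14040384e+00,  1.12897454e-07,  2.71482667e+00]), 'contact_force': array([-0.21265959,  0.03267796,  0.53438026]), 'wrist_torque': array([ 0.01424483, -0.04735636,  0.04681951]), 'grasp_force': 0.0, 'opening': 1.0002625883223335}
```

View pics/top0.png

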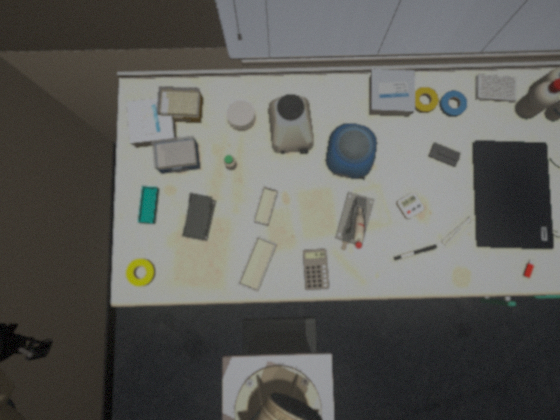

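View pics/side0.png

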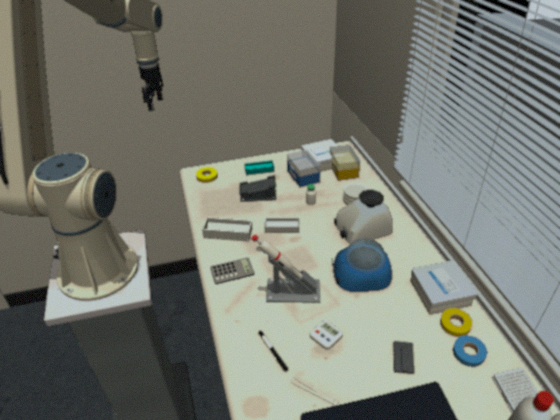

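Candidates for the trough: the small white one at top (265,206), the larger white one at (258,263) and the turquoise one at (149,205). I choose (265,206). The dark sloped rest is at (198,216), and the holder with the pipette at (355,220).

```bash
cat > h.py <<'E'
import numpy as np,cv2
from scipy.spatial.transform import Rotation as R
from rig import r,cams
def unproj(p,uv,z=0.):
    K=np.array([[p['fx'],0,p['cx']],[0,p['fy'],p['cy']],[0,0,1]])
    n=cv2.undistortPoints(np.array(uv,float).reshape(-1,1,2),K,p['dist_coeffs']).reshape(-1,2)
    Rm=cv2.Rodrigues(np.array(p['rvec']))[0]; c=-Rm.T@p['tvec']
    d=np.c_[n,np.ones(len(n))]@Rm
    return c+d*((z-c[2])/d[:,2])[:,None]
def proj(p,X):
    K=np.array([[p['fx'],0,p['cx']],[0,p['fy'],p['cy']],[0,0,1]])
    return cv2.projectPoints(np.array(X,float).reshape(-1,3),np.array(p['rvec']),np.array(p['tvec']),K,p['dist_coeffs'])[0].reshape(-1,2)
def tool():
    s=r.sense(); return s['eef_pos'],R.from_euler('xyz',s['tcp_rot']).as_matrix()
def delta(pos,Rt):
    "tool-frame rotvec and translation to get to target"
    p,Rm=tool(); return R.from_matrix(Rm.T@Rt).as_rotvec().round(4),(Rm.T@(np.array(pos)-p)).round(1)
E
python3 - <<'E'
from h import *
t=cams.camera_params('top')
for n,uv,z in (("trough",[(272,188),(278,190),(264,224),(255,221)],28),("big",[(257,237),(277,243),(261,290),(239,285)],28),("turq",[(142,187),(157,187),(157,223),(140,222)],28),("rest",[(191,194),(214,197),(206,240),(183,235)],45),("holder",[(348,193),(375,197),(362,249),(337,245)],8)):
    P=unproj(t,uv,z); print(n,P.round(0).tolist(),np.linalg.norm(P-np.roll(P,1,0),axis=1).round())
p=cams.camera_params('wrist');e,Rm=tool();Rc=cv2.Rodrigues(p['rvec'])[0];c=-Rc.T@p['tvec']
print(p['fx'],p['cx'],"cam in tool",Rm.T@(c-e),"axes",(Rm.T@Rc.T).round(3), "tool",Rm.round(3))
im=cams.grab_frame('top')[175:255,175:385,::-1]
cv2.imwrite('pics/crop.png',cv2.resize(im,None,fx=3.8,fy=3.8,interpolation=cv2.INTER_CUBIC))
E
```

```text
trough [[643.0, 2.0, 28.0], [636.0, -16.0, 28.0], [533.0, 28.0, 28.0], [543.0, 55.0, 28.0]] [113.  19. 112.  29.]
big [[495.0, 50.0, 28.0], [475.0, -9.0, 28.0], [339.0, 40.0, 28.0], [355.0, 105.0, 28.0]] [150.  62. 145.  66.]
turq [[656.0, 396.0, 28.0], [654.0, 350.0, 28.0], [544.0, 348.0, 28.0], [549.0, 399.0, 28.0]] [107.  45. 110.  51.]
rest [[627.0, 244.0, 45.0], [616.0, 175.0, 45.0], [488.0, 198.0, 45.0], [505.0, 266.0, 45.0]] [124.  69. 130.  69.]
holder [[625.0, -232.0, 8.0], [610.0, -314.0, 8.0], [452.0, -265.0, 8.0], [466.0, -190.0, 8.0]] [164.  84. 166.  76.]
309.50107873850567 280.28056041153076 cam in tool [  67.3355289    -0.40047057 -121.01012826] axes [[-0.001 -0.964 -0.266]
 [ 1.    -0.    -0.001]
 [ 0.001 -0.266  0.964]] tool [[-0.91   0.414 -0.   ]
 [ 0.414  0.91  -0.001]
 [-0.    -0.001 -1.   ]]
```

View pics/crop.png

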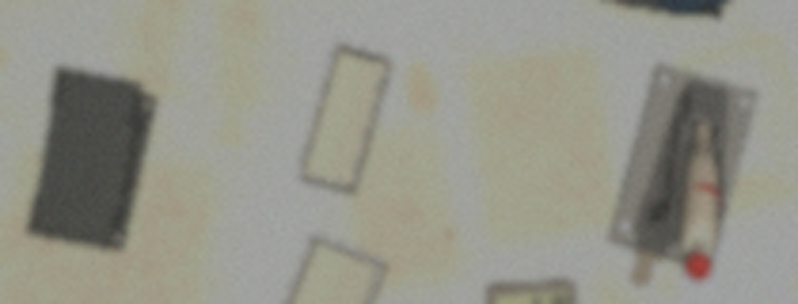

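The crop shows the small white trough with corners at about top px (264,187), (277,190), (268,225) and (254,222). That gives roughly 113 x 40 mm, so it is the right one. The rest's low end is at the bottom of the picture. Next I move the wrist camera over the trough and the rest.

```bash
echo '[[[0, 0, 0, -31, -18.7, -3, 1], [0, 0, 0, -31, -18.7, -3, 1], [0, 0, 0, -31, -18.7, -3, 1], [0, 0, 0, -31, -18.7, -3, 1], [0, 0, 0, -31, -18.7, -3, 1]]]' | python3 -m handwheel; echo '[[[0, 0, 0, -31, -18.7, -3, 1], [0, 0, 0, -31, -18.7, -3, 1], [0, 0, 0, -31, -18.7, -3, 1], [0, 0, 0, -31, -18.7, -3, 1], [0, 0, 0, -31, -18.7, -3, 1]]]' | python3 -m handwheel;echo '[[[0, 0, 0, -31, -18.7, -3, 1], [0, 0, 0, -31, -18.7, -3, 1], [0, 0, 0, -31, -18.7, -3, 1], [0, 0, 0, -31, -18.7, -3, 1], [0, 0, 0, -31, -18.7, -3, 1]]]' | python3 -m handwheel;echo '[[[0, 0, 0, 0, 0, 0, 1], [0, 0, 0, 0, 0, 0, 1]]]' | python3 -m handwheel
python3 - <<'E'
from h import *
import pickle
p=cams.camera_params('wrist'); im=cams.grab_frame('wrist')[:,:,::-1]
pickle.dump((p,im),open('w1.pkl','wb'))
cv2.imwrite('pics/w1.png',cv2.resize(im,(800,600),interpolation=cv2.INTER_CUBIC)); print(tool())
E
```

```text
clock: 0.57
eef_pos: [361.6, 418.1, 268.2]
tcp_rot: [-3.141, -0.0, 2.715]
contact_force: [0.7, -0.1, -0.0]
opening: 1.002
grasp_force: 0.0
clock: 0.98
eef_pos: [464.1, 268.7, 283.4]
tcp_rot: [-3.142, -0.0, 2.715]
contact_force: [1.1, 0.0, -0.7]
opening: 0.999
grasp_force: 0.0
clock: 1.4
eef_pos: [566.5, 119.4, 298.3]
tcp_rot: [-3.141, -0.0, 2.715]
contact_force: [0.5, 0.2, -0.1]
opening: 1.0
grasp_force: 0.0
clock: 1.57
eef_pos: [566.6, 119.5, 298.0]
tcp_rot: [-3.141, -0.0, 2.712]
contact_force: [0.0, -0.7, -0.4]
opening: 1.002
grasp_force: 0.0
(array([565.76798311, 120.58505481, 297.86726799]), array([[-9.09563476e-01,  4.15563789e-01, -1.01000786e-03],
       [ 4.15563830e-01,  9.09564001e-01,  1.78578166e-04],
       [ 9.92877412e-04, -2.57294559e-04, -9.99999474e-01]]))
```

View pics/w1.png

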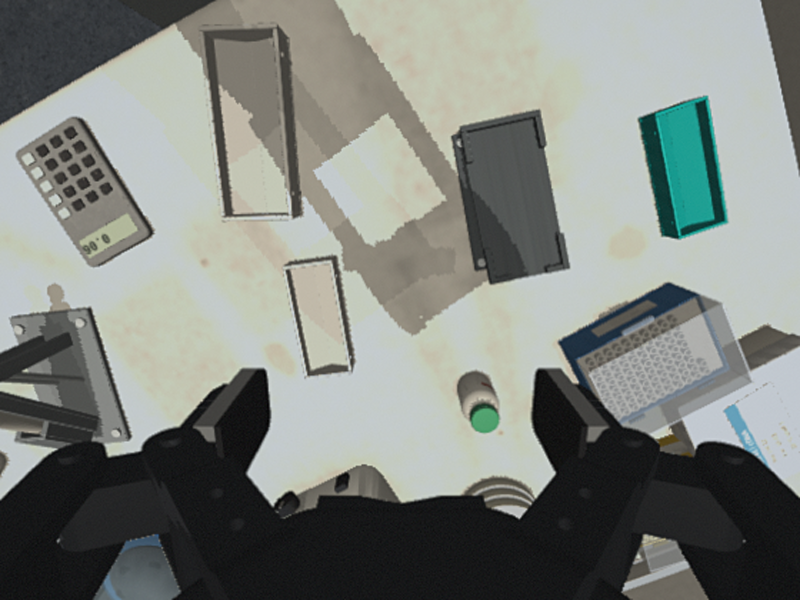

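The wrist view shows the trough around (318,318), and the rest around (512,196) with its low end towards the top of the picture. I'll zoom in on both.

Run:
```python
from h import *
import pickle
p,im=pickle.load(open('w1.pkl','rb'))
f=lambda a:cv2.convertScaleAbs(cv2.resize(a,None,fx=4,fy=4,interpolation=cv2.INTER_CUBIC),alpha=1.5)
a=f(im[170:270,185:265]); b=cv2.convertScaleAbs(f(im[65:205,308:408]),alpha=1.3)
o=np.zeros((560,720,3),np.uint8); o[:400,:320]=a; o[:,320:]=b
cv2.imwrite('pics/c2.png',o)
```

```text
(no output)
```

View pics/c2.png

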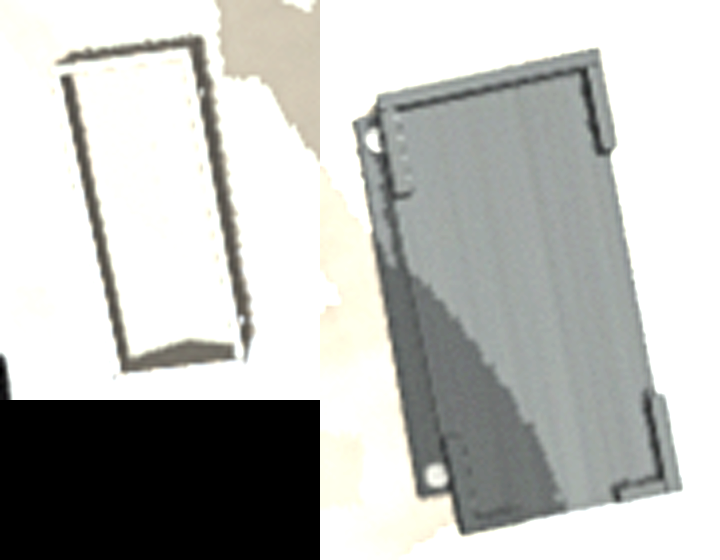

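```bash
cat > fit.py <<'E'
from h import *
import pickle
from scipy.optimize import least_squares
p,im=pickle.load(open('w1.pkl','rb'))
def uv(l,cx,cy): return (np.array(l,float)-[cx,cy]+.5)/4-.5
def fit(mod,obs,z,pit,x0):
    mod=np.array(mod,float)
    f=lambda q:(proj(p,mod@R.from_euler('xyz',[0,pit,q[2]]).as_matrix().T+[q[0],q[1],z])-obs).ravel()
    s=least_squares(f,x0); return s.x,s.fun.reshape(-1,2).round(1).tolist()
# camera image up = toward robot -> local -x at image top, local +y at image right
tu=uv([(60,64),(193,50),(244,362),(118,374),(204,37)],0,0)+[185,170]
print(fit([(-56,-23,28),(-56,23,28),(56,23,28),(56,-23,28),(-56,23,0)],tu,0,0,[590,15,-.42]))
ru=uv([(380,97),(597,50),(680,488),(463,533)],320,0)+[308,65]
print(fit([(-66,-33,8),(-66,33,8),(66,33,8),(66,-33,8)],ru,42,-np.deg2rad(12),[560,220,-.2]))
E
python3 fit.py
```

```text
(array([ 5.89486744e+02,  2.43548050e+01, -3.13028707e-01]), [[-1.4, -0.2], [0.6, -0.9], [0.7, 1.1], [-0.7, 1.6], [0.9, -1.2]])
(array([ 5.58880444e+02,  2.25235935e+02, -2.24790897e-01]), [[-1.2, -1.0], [0.7, -1.3], [0.9, 1.3], [-0.3, 1.2]])
```

```bash
cat >> fit.py <<'E'
print('---')
Rc=cv2.Rodrigues(p['rvec'])[0]
print('cam',-Rc.T@p['tvec'])
def fit2(mods,x0):
    def f(q):
        pp=dict(p); pp['tvec']=p['tvec']-Rc@np.array([0,0,q[0]])
        o=[]
        for i,(m,ob,z,pit) in enumerate(mods):
            a=q[1+3*i:4+3*i]; o.append((proj(pp,np.array(m,float)@R.from_euler('xyz',[0,pit,a[2]]).as_matrix().T+[a[0],a[1],z])-ob).ravel())
        return np.concatenate(o)
    s=least_squares(f,x0); return s.x.round(3),s.fun.round(1)
print(fit2([([(-56,-23,28),(-56,23,28),(56,23,28),(56,-23,28)],tu[:4],0,0),([(-66,-33,8),(-66,33,8),(66,33,8),(66,-33,8)],ru,42,-np.deg2rad(12))],[0,590,15,-.42,560,220,-.2]))
t=cams.camera_params('top')
c=np.array([(338,45),(388,58),(352,190),(302,178)])/3.8+[175-.4,175-.4]
print('top trough',unproj(t,c,28).mean(0))
c=np.array([(58,68),(156,92),(127,248),(30,232)])/3.8+[175-.4,175-.4]
print('top rest',unproj(t,c,45).mean(0))
E
python3 fit.py|sed -n '/---/,$p'
```

```text
---
cam [505.24310295 147.20734368 419.09199494]
(array([ 9.55100e+00,  5.91076e+02,  2.19050e+01, -3.15000e-01,
        5.60105e+02,  2.27297e+02, -2.25000e-01]), array([-0.5,  0.2,  0.6, -0.3,  0.3, -0.1, -0.4,  0.3, -0.3,  0.2,  0.2,
        0.2, -0.1, -0. ,  0.1, -0.4]))
top trough [589.27706861  22.83727715  28.        ]
top rest [558.27562244 219.22518944  45.        ]
```

With the camera height left free the residuals drop to 0.3 px. That puts the trough at (590.5,22.5) yaw -0.315 and the rest at (560,227) yaw -0.225. I'll go and hover over the trough.

```bash
echo '[[[0, 0, -0.115, 0, 0, 0, 1], [0, 0, 0, -10.7, -17, 37.6, 1], [0, 0, 0, -10.7, -17, 37.6, 1], [0, 0, 0, -10.7, -17, 37.6, 1], [0, 0, 0, -10.7, -17, 37.6, 1]]]' | python3 -m handwheel 30 >/dev/null; echo '[[[0, 0, 0, -10.7, -17, 37.6, 1], [0, 0, 0, 0, 0, 0, 1], [0, 0, 0, 0, 0, 0, 1]]]' | python3 -m handwheel
python3 - <<'E'
from h import *
import pickle
print(r.nose_length,delta([590.5,22.5,28],R.from_euler('xyz',[np.pi,0,np.pi-.315]).as_matrix()))
p=cams.camera_params('wrist'); im=cams.grab_frame('wrist')[:,:,::-1]
pickle.dump((p,im),open('w2.pkl','wb'))
cv2.imwrite('pics/w2.png',cv2.resize(im,(800,600),interpolation=cv2.INTER_CUBIC))
print(proj(p,[(590.5,22.5,0)])/.7)
E
```

```text
clock: 2.28
eef_pos: [588.2, 26.5, 112.5]
tcp_rot: [-3.14, -0.005, 2.829]
contact_force: [0.6, -0.1, 0.4]
opening: 0.999
grasp_force: 0.0
22.0 (array([-0.0015, -0.0049,  0.0029]), array([-3.8, -3. , 84.5]))
[[396.11633348 312.25516869]]
```

View pics/w2.png

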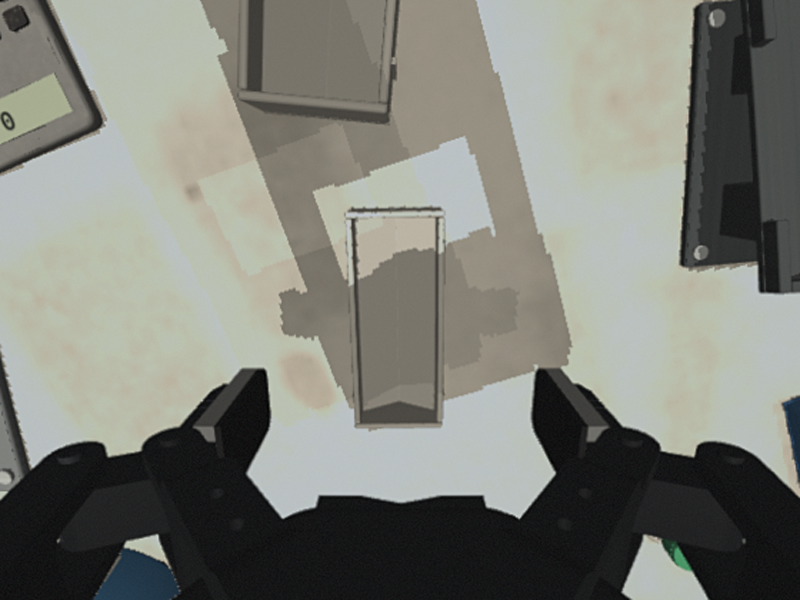

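Run:
```python
from h import *
import pickle
from scipy.optimize import least_squares
p,im=pickle.load(open('w2.pkl','rb'));Rc=cv2.Rodrigues(p['rvec'])[0]
ob=np.array([(346,209),(445,209),(443,428),(355,429)])*.7-.15
m=np.array([(-56,-23,28),(-56,23,28),(56,23,28),(56,-23,28.)])
for free in(0,1):
    def f(q):
        pp=dict(p);pp['tvec']=p['tvec']-Rc@np.array([0,0,q[3]*free])
        return (proj(pp,m@R.from_euler('z',q[2]).as_matrix().T+[q[0],q[1],0])-ob).ravel()
    s=least_squares(f,[590,22,-.3,0]);print(s.x.round(3),s.fun.round(1))
    print(delta([s.x[0],s.x[1],28],R.from_euler('xyz',[np.pi,0,np.pi+s.x[2]]).as_matrix()))
print(-Rc.T@p['tvec'])
```

```text
[ 5.89376e+02  2.37140e+01 -3.00000e-01  0.00000e+00] [-0.4  1.   0.6  0.2 -0.2 -0.7  0.  -0.8]
(array([-0.0001, -0.0014, -0.011 ]), array([-0.9, -3.3, 86.5]))
[ 5.89051e+02  2.38340e+01 -3.00000e-01 -1.34200e+00] [-0.7  0.6  0.8 -0.3 -0.  -0.2 -0.2 -0.3]
(array([-0.0001, -0.0014, -0.011 ]), array([-0.5, -3.3, 86.5]))
[524.57102232  46.83738407 233.90144565]
```

```bash
echo '[[[0, 0, -0.012, -1, -3.2, 28, 1], [0, 0, 0, 0, 0, 28, 1], [0, 0, 0, 0, 0, 28, 1], [0, 0, 0, 0, 0, 0, 1], [0, 0, 0, 0, 0, 0, 0.5]]]' | python3 -m handwheel 40; echo '[[[0, 0, 0, 0, 0, 0, 0], [0, 0, 0, 0, 0, 0, 0], [0, 0, 0, 0, 0, 0, 0], [0, 0, 0, 0, 0, 0, 0], [0, 0, 0, 0, 0, 0, 0]]]' | python3 -m handwheel; echo '[[[0, 0, 0, 0, 0, 0, 0], [0, 0, 0, 0, 0, 0, 0], [0, 0, 0, 0, 0, 0, 0]]]' | python3 -m handwheel
```

```text
clock: 2.75
eef_pos: [590.3, 23.9, 31.6]
tcp_rot: [3.141, -0.0, 2.843]
contact_force: [1.1, 0.0, 1.1]
opening: 0.878
grasp_force: 0.0
clock: 3.17
eef_pos: [591.9, 23.1, 33.2]
tcp_rot: [3.14, 0.004, 2.842]
contact_force: [-1.3, 3.0, 8.9]
opening: 0.525
grasp_force: 40.5
clock: 3.42
eef_pos: [591.8, 23.1, 33.1]
tcp_rot: [3.14, 0.003, 2.842]
contact_force: [-1.5, 2.4, 7.7]
opening: 0.529
grasp_force: 40.5
```

```bash
echo '[[[0, 0, 0, 0, 0, -20, 0], [0, 0, 0, 0, 0, -36, 0], [0, 0, 0, 0, 0, -36, 0], [0, 0, 0, 0, 0, -20, 0], [0, 0, 0, 0, 0, 0, 0]]]' | python3 -m handwheel
cat > place.py <<'E'
from h import *
import sys
def target(dx,dy,yaw,h):
    Rg=R.from_euler('xyz',[np.pi,0,2.842]).as_matrix();Rt=R.from_euler('z',-.2996).as_matrix()
    Rd=R.from_euler('xyz',[0,-np.deg2rad(12),yaw]).as_matrix()
    off=Rt.T@(np.array([591.5,23.3,32.5])-[589.3,23.5,0])
    return np.array([dx,dy,42])+Rd@(off+[0,0,h]), Rd@Rt.T@Rg
if __name__=='__main__':
    P,Rm=target(*map(float,sys.argv[1:])); print(tool()[0],P.round(1),delta(P,Rm)); print('post-rot d',(Rm.T@(P-tool()[0])).round(1))
E
python3 place.py 559.5 226 -.225 50
```

```text
clock: 3.83
eef_pos: [593.6, 22.8, 149.1]
tcp_rot: [3.138, 0.009, 2.842]
contact_force: [1.5, -0.2, 0.5]
opening: 0.526
grasp_force: 41.9
[593.62558015  22.83716466 149.13048188] [544.9 229.8 123.1] (array([-0.0048, -0.1998, -0.0749]), array([107.9, 183.3,  25.6]))
post-rot d [ 97.  190.9   5.9]
```

```bash
echo '[[[-0.002, -0.1, -0.0375, 0, 0, 0, 0], [-0.002, -0.1, -0.0375, 0, 0, 0, 0], [0, 0, 0, 16.2, 31.8, 1, 0], [0, 0, 0, 16.2, 31.8, 1, 0], [0, 0, 0, 16.2, 31.8, 1, 0]]]' | python3 -m handwheel >/dev/null;echo '[[[0, 0, 0, 16.2, 31.8, 1, 0], [0, 0, 0, 16.2, 31.8, 1, 0], [0, 0, 0, 16.2, 31.8, 1, 0], [0, 0, 0, 0, 0, 0, 0], [0, 0, 0, 0, 0, 0, 0]]]' | python3 -m handwheel; python3 place.py 559.5 226 -.225 50
python3 - <<'E'
from h import *
import pickle
from place import target
p=cams.camera_params('wrist'); im=cams.grab_frame('wrist')[:,:,::-1].copy()
pickle.dump((p,im),open('w3.pkl','wb'))
Rd=R.from_euler('xyz',[0,-np.deg2rad(12),-.225]).as_matrix()
m=np.array([(-66,-33,8),(-66,33,8),(66,33,8),(66,-33,8)])@Rd.T+[559.5,226,42]
print((proj(p,m)/.7).round())
cv2.imwrite('pics/w3.png',cv2.convertScaleAbs(cv2.resize(im,(800,600),interpolation=cv2.INTER_CUBIC),alpha=1.5))
E
```

```text
clock: 4.67
eef_pos: [540.3, 231.3, 116.7]
tcp_rot: [-3.138, 0.2, 2.921]
contact_force: [-0.4, -0.9, -0.5]
opening: 0.528
grasp_force: 41.9
[540.26210123 231.33921912 116.66151853] [544.9 229.8 123.1] (array([-0.0027, -0.0095,  0.0041]), array([-6.1, -0.5, -5.4]))
post-rot d [-6.1 -0.5 -5.3]
[[322. 193.]
 [479. 194.]
 [466. 466.]
 [333. 465.]]
```

View pics/w3.png

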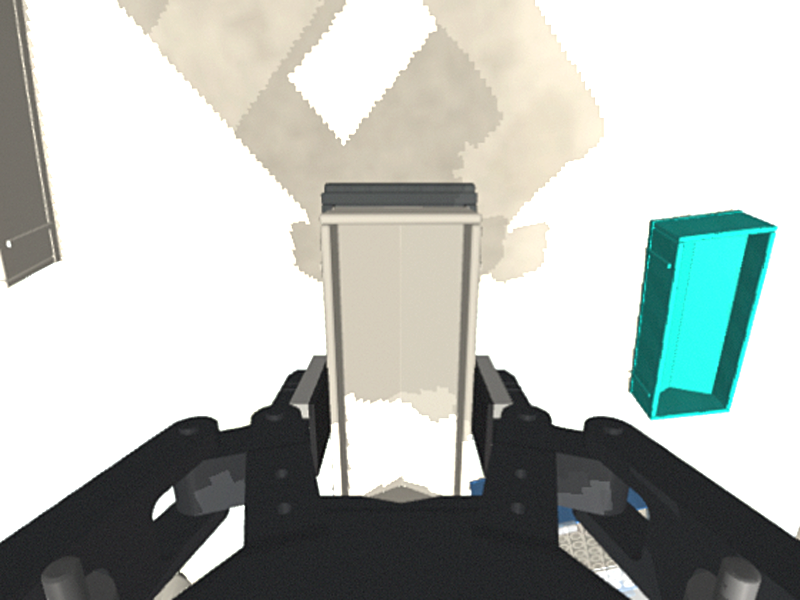

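The rest's low lip appears at rows 183-205, columns 324-475; I predicted row 193 and columns 322-479. The trough sits square in the grip (rim at columns 322-480). I'll check the lip rows numerically.

Run:
```python
from h import *
import pickle
p,im=pickle.load(open('w3.pkl','rb'))
g=im.mean(2); print([(v,int(g[v,270:290].mean())) for v in range(122,156)])
print([(u,int(g[131:135,u].mean())) for u in list(range(222,234))+list(range(326,340))])
Rd=R.from_euler('xyz',[0,-np.deg2rad(12),-.225]).as_matrix()
for n,q in dict(lipouttop=(-66,0,8),lipintop=(-61,0,8),outdeck=(-66,0,0),trl=(-66,-33,8),trr=(-66,33,8)).items():
    print(n,proj(p,Rd@np.array(q,float)+[559.5,226,42]).round(1))
Rz=R.from_euler('z',-.225).as_matrix(); print('base',proj(p,Rz@np.array([-63,0,0.])+[559.5,226,0]),proj(p,Rz@np.array([-63,-37,0.])+[559.5,226,0]))
```

```text
[(122, 129), (123, 129), (124, 129), (125, 130), (126, 132), (127, 116), (128, 60), (129, 46), (130, 56), (131, 60), (132, 61), (133, 57), (134, 51), (135, 53), (136, 58), (137, 59), (138, 59), (139, 59), (140, 59), (141, 57), (142, 54), (143, 54), (144, 79), (145, 93), (146, 86), (147, 85), (148, 84), (149, 103), (150, 128), (151, 143), (152, 150), (153, 150), (154, 148), (155, 137)]
[(222, 130), (223, 131), (224, 131), (225, 132), (226, 128), (227, 57), (228, 50), (229, 57), (230, 57), (231, 58), (232, 58), (233, 57), (326, 65), (327, 65), (328, 64), (329, 63), (330, 62), (331, 61), (332, 95), (333, 136), (334, 144), (335, 144), (336, 143), (337, 142), (338, 142), (339, 142)]
lipouttop [[280.3 135.2]]
lipintop [[280.3 143.7]]
outdeck [[280.4 134.9]]
trl [[225.5 135.1]]
trr [[335.2 135.5]]
base [[280.53101639 127.7832909 ]] [[228.48232864 127.65512774]]
```

```bash
echo '[[[-0.002, -0.009, 0.004, -6.2, -1.2, 0, 0], [0, 0, 0, 0, 0, 12, 0], [0, 0, 0, 0, 0, 12, 0], [0, 0, 0, 0, 0, 10, 0], [0, 0, 0, 0, 0, 0, 0]]]' | python3 -m handwheel; python3 place.py 559.3 225.2 -.225 0
```

```text
clock: 5.13
eef_pos: [552.6, 223.7, 81.7]
tcp_rot: [-3.138, 0.206, 2.912]
contact_force: [-0.2, -0.8, -0.3]
opening: 0.526
grasp_force: 41.9
[552.57362173 223.72163732  81.71450856] [554.9 226.7  74.2] (array([-0.0042, -0.0036, -0.0042]), array([-0. ,  3.4,  7.6]))
post-rot d [0.  3.4 7.6]
```

```bash
for i in 1 2 3; do echo '[[[0, 0, 0, 0, 0, 0, 0], [0, 0, 0, 0, 0, 0, 0]]]' | python3 -m handwheel >/dev/null; python3 place.py 559.3 225.2 -.225 0|head -1; done
```

```text
[553.48800018 225.04622438  84.27044922] [554.9 226.7  74.2] (array([-0.002 , -0.001 , -0.0036]), array([ 1.1,  1.9, 10. ]))
[553.72252834 225.53641931  85.06224152] [554.9 226.7  74.2] (array([-0.001 ,  0.0001, -0.0032]), array([ 1.4,  1.4, 10.8]))
[553.59839377 225.54988494  84.98930146] [554.9 226.7  74.2] (array([-0.0011, -0.    , -0.003 ]), array([ 1.3,  1.4, 10.7]))
```

```bash
echo '[[[0, 0, 0, 1.3, 1.4, 4, 0], [0, 0, 0, 0, 0, 4, 0], [0, 0, 0, 0, 0, 1, 0], [0, 0, 0, 0, 0, 0, 0], [0, 0, 0, 0, 0, 0, 0]]]' | python3 -m handwheel;echo '[[[0, 0, 0, 0, 0, 2, 0], [0, 0, 0, 0, 0, 1, 0], [0, 0, 0, 0, 0, 0, 0], [0, 0, 0, 0, 0, 0, 0], [0, 0, 0, 0, 0, 0, 0]]]' | python3 -m handwheel; python3 place.py 559.3 225.2 -.225 0
```

```text
clock: 6.05
eef_pos: [554.3, 226.6, 75.3]
tcp_rot: [-3.141, 0.209, 2.913]
contact_force: [0.2, -0.5, -1.0]
opening: 0.525
grasp_force: 41.9
clock: 6.47
eef_pos: [554.6, 226.5, 74.7]
tcp_rot: [-3.141, 0.209, 2.913]
contact_force: [-15.5, -1.4, 30.4]
opening: 0.527
grasp_force: 45.9
[554.64151305 226.53679632  74.73045674] [554.9 226.7  74.2] (array([-0.0016, -0.0001, -0.0036]), array([-0.1,  0.2,  0.5]))
post-rot d [-0.1  0.2  0.5]
```

```bash
echo '[[[0, 0, 0, 0, 0, -1.8, 0], [0, 0, 0, 0, 0, 0, 0], [0, 0, 0, 0, 0, 0, 0.62], [0, 0, 0, 0, 0, 0, 0.62], [0, 0, 0, 0, 0, 0, 0.62]]]' | python3 -m handwheel 20;echo '[[[0, 0, 0, 0, 0, 0, 0.8], [0, 0, 0, 0, 0, 0, 0.8], [0, 0, 0, 0, 0, -20, 0.8], [0, 0, 0, 0, 0, -30, 0.8], [0, 0, 0, 0, 0, -35, 1]]]' | python3 -m handwheel;echo '[[[0, 0, 0, 0, 0, -35, 1], [0, 0, 0, 0, 0, -35, 1], [0, 0, 0, 0, 0, 0, 1], [0, 0, 0, 0, 0, 0, 1]]]' | python3 -m handwheel
python3 - <<'E'
from h import *
import pickle
p=cams.camera_params('wrist'); im=cams.grab_frame('wrist')[:,:,::-1].copy()
pickle.dump((p,im),open('w4.pkl','wb'))
Rd=R.from_euler('xyz',[0,-np.deg2rad(12),-.225]).as_matrix()
for m in ([(-56,-23,28),(-56,23,28),(56,23,28),(56,-23,28)],[(-66,-33,8),(-66,33,8),(66,33,8),(66,-33,8)]):
    print((proj(p,np.array(m)@Rd.T+[559.3,225.2,42])/.7).round().tolist())
cv2.imwrite('pics/w4.png',cv2.resize(im,(800,600),interpolation=cv2.INTER_CUBIC))
E
```

```text
clock: 6.88
eef_pos: [554.6, 226.4, 74.1]
tcp_rot: [-3.141, 0.209, 2.913]
contact_force: [-0.5, 0.1, 0.1]
opening: 0.62
grasp_force: 0.0
clock: 7.3
eef_pos: [536.2, 230.0, 156.6]
tcp_rot: [-3.138, 0.206, 2.914]
contact_force: [1.4, 0.3, -0.7]
opening: 0.916
grasp_force: 0.0
clock: 7.63
eef_pos: [524.2, 234.6, 228.4]
tcp_rot: [3.139, 0.212, 2.913]
contact_force: [-0.8, 0.0, 0.1]
opening: 1.001
grasp_force: 0.0
[[361.0, 191.0], [435.0, 191.0], [433.0, 358.0], [366.0, 358.0]]
[[348.0, 175.0], [448.0, 174.0], [444.0, 360.0], [355.0, 360.0]]
```

View pics/w4.png

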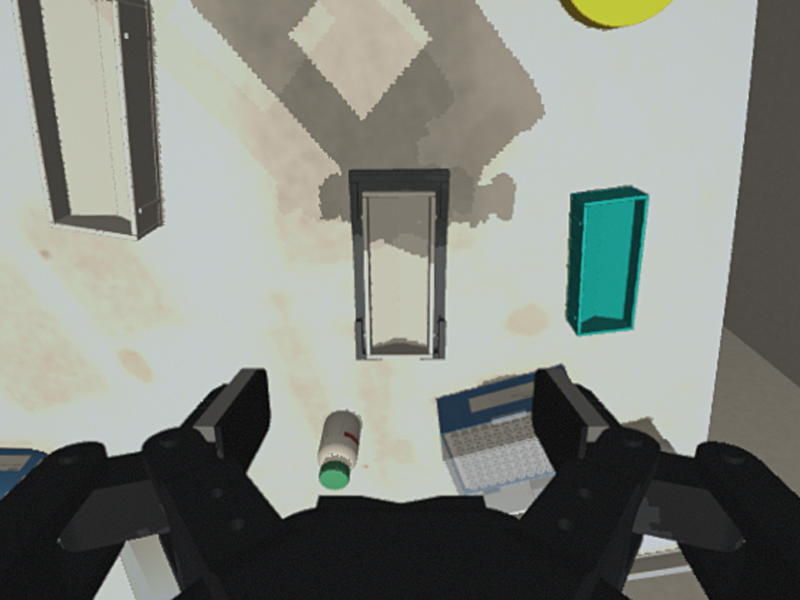

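The trough is seated: its rim corners at (361,191), (437,191), (435,358) and (367,358) match the prediction within 2 px. Next I look at the holder from above.

Run:
```python
from h import *
t=cams.camera_params('top')
c=np.array([(657,65),(755,92),(715,258),(610,240)])/3.8+174.6
P=unproj(t,c,8);print(P.round(1)); m=(P[0]+P[1]-P[2]-P[3])[:2]; print('centre',P.mean(0),'yaw',np.arctan2(m[1],m[0]))
print('button',unproj(t,np.array([(697,265)])/3.8+174.6,206))
yaw=np.pi-.27
print(delta([560,-235,330],R.from_euler('xyz',[np.pi,0,yaw]).as_matrix()))
Rt=R.from_euler('xyz',[np.pi,0,yaw]).as_matrix();print((Rt.T@(np.array([560,-235,330])-tool()[0])).round(1))
```

```text
[[ 629.2 -230.3    8. ]
 [ 604.9 -308.5    8. ]
 [ 471.6 -268.7    8. ]
 [ 488.  -185.7    8. ]]
centre [ 548.40944045 -248.29574903    8.        ] yaw -0.29849099010307123
button [[ 453.6405051  -217.42847228  206.        ]]
(array([0.0046, 0.21  , 0.0416]), array([-160.2, -448.6,  -71.7]))
[-160.3 -442.3 -103.5]
```

```bash
echo '[[[0.002, 0.105, 0.02, 0, 0, 0, 1], [0.002, 0.105, 0.02, 0, 0, 0, 1], [0, 0, 0, 0, 0, -40, 1], [0, 0, 0, -13.4, -36.9, -5.3, 1], [0, 0, 0, -13.4, -36.9, -5.3, 1]]]' | python3 -m handwheel>/dev/null; echo '[[[0, 0, 0, -13.4, -36.9, -5.3, 1], [0, 0, 0, -13.4, -36.9, -5.3, 1], [0, 0, 0, -13.4, -36.9, -5.3, 1], [0, 0, 0, -13.4, -36.9, -5.3, 1], [0, 0, 0, -13.4, -36.9, -5.3, 1]]]' | python3 -m handwheel>/dev/null; echo '[[[0, 0, 0, -13.4, -36.9, -5.3, 1], [0, 0, 0, -13.4, -36.9, -5.3, 1], [0, 0, 0, -13.4, -36.9, -5.3, 1], [0, 0, 0, -13.4, -36.9, -5.3, 1], [0, 0, 0, -13.4, -36.9, -5.3, 1]]]' | python3 -m handwheel>/dev/null; echo '[[[0, 0, 0, 0, 0, 0, 1], [0, 0, 0, 0, 0, 0, 1], [0, 0, 0, 0, 0, 0, 1]]]' | python3 -m handwheel
python3 - <<'E'
from h import *
import pickle
print(r.sense()['qpos'])
p=cams.camera_params('wrist'); im=cams.grab_frame('wrist')[:,:,::-1].copy()
pickle.dump((p,im),open('w5.pkl','wb'))
cv2.imwrite('pics/w5.png',cv2.resize(im,(800,600),interpolation=cv2.INTER_CUBIC))
E
```

```text
clock: 9.18
eef_pos: [560.4, -235.4, 327.7]
tcp_rot: [3.141, -0.004, 2.872]
contact_force: [0.5, -0.4, -0.3]
opening: 1.003
grasp_force: 0.0
[-4.00075176e-01  2.68198108e-01  1.58382760e+00 -3.22271787e-04
  1.29386301e+00 -1.70110510e+00]
```

View pics/w5.png

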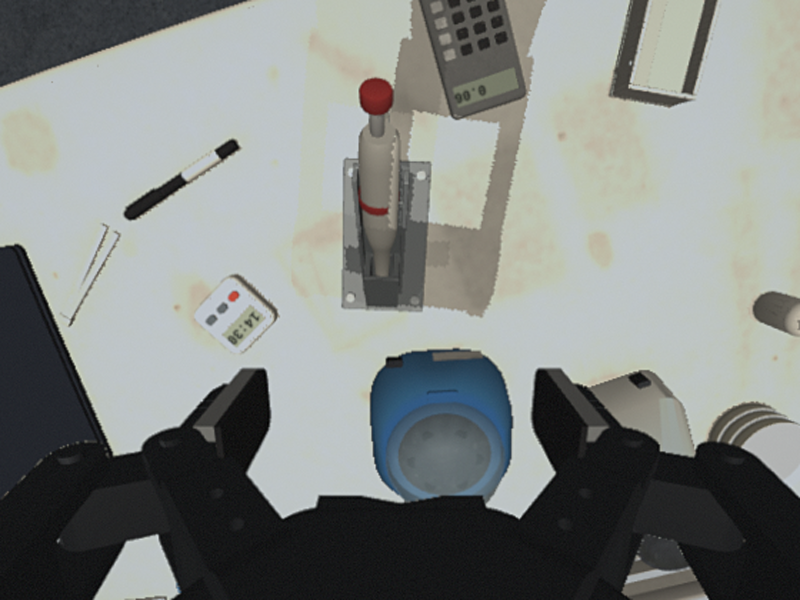

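The picture shows the holder base corners at (344,159), (431,163), (422,311) and (342,308). The red button is at (376,96), with the handle running straight down to (380,275). I'll fit the holder, and triangulate the button from all three cameras.

```bash
cat > pip.py <<'E'
from h import *
import pickle
from scipy.optimize import least_squares
p,im=pickle.load(open('w5.pkl','rb'))
ob=np.array([(344,158.5),(431,162.5),(422,311),(342,308.5)])*.7-.15
m=np.array([(-65,-42,8),(-65,42,8),(85,42,8),(85,-42,8.)])
f=lambda q:(proj(p,m@R.from_euler('z',q[2]).as_matrix().T+[q[0],q[1],0])-ob).ravel()
s=least_squares(f,[540,-250,-.3]);print('holder',s.x.round(3),s.fun.round(1))
rays=[];cen=[]
def red(img,roi):
    b,g,rr=[img[...,i].astype(int) for i in range(3)]
    k=np.zeros(b.shape,bool);k[roi]=True
    return (rr-np.maximum(b,g)>45)&k
views={'wrist':(p,im,np.s_[40:90,240:290])}
for n,roi in(('top',np.s_[235:252,350:368]),('side',np.s_[228:248,245:268])):
    views[n]=(cams.camera_params(n),cams.grab_frame(n)[:,:,::-1],roi)
for n,(pp,img,roi) in views.items():
    v,u=np.nonzero(red(img,roi)); print(n,len(u),'u',u.min(),u.max(),u.mean().round(2),'v',v.min(),v.max(),v.mean().round(2)); cen.append((pp,np.array([u.mean(),v.mean()])))
w=[3,1,1]
g=lambda X:np.concatenate([(proj(c,X)[0]-o) for c,o in cen])
q=least_squares(g,[455,-217,200.]);print('cap',q.x.round(1),q.fun.round(2))
h=s.x; Rh=R.from_euler('z',h[2]).as_matrix()
print('cap in holder',(Rh.T@(q.x-[h[0],h[1],0])).round(1))
E
python3 pip.py
```

```text
holder [ 5.35568e+02 -2.45284e+02 -3.15000e-01] [-0.4 -0.4  0.3 -0.4  0.3  0.8 -0.2  0.2]
wrist 472 u 252 274 262.82 v 55 79 66.81Traceback (most recent call last):
  File "pip.py", line 18, in <module>
    v,u=np.nonzero(red(img,roi)); print(n,len(u),'u',u.min(),u.max(),u.mean().round(2),'v',v.min(),v.max(),v.mean().round(2)); cen.append((pp,np.array([u.mean(),v.mean()])))
                                                     ~~~~~^^
    return umr_minimum(a, axis, None, out, keepdims, initial, where)
ValueError: zero-size array to reduction operation minimum which has no identity
```

```bash
sed -i "s/cams.grab_frame(n)\[:,:,::-1\]/cv2.imread(f'pics\/{n}0.png')/; s/>45/>40/" pip.py; python3 pip.py
```

```text
holder [ 5.35568e+02 -2.45284e+02 -3.15000e-01] [-0.4 -0.4  0.3 -0.4  0.3  0.8 -0.2  0.2]
wrist 479 u 252 274 262.84 v 55 79 66.86
top 31 u 356 361 358.42 v 242 247 244.55
side 31 u 251 257 254.19 v 235 240 237.29
cap [ 451.8 -219.1  204.6] [ 0.07  0.21  0.21  0.55 -0.3  -0.17]
cap in holder [-87.8  -1.1 204.6]
```

```bash
cat > geo.py <<'E'
from h import *
H=np.array([535.57,-245.28]);yaw=-.315;Rh=R.from_euler('z',yaw).as_matrix()
c,s=np.cos(np.deg2rad(40)),np.sin(np.deg2rad(40))
d=np.array([s,0,-c]);e1=np.array([c,0,s]);e2=np.array([0,1,0])
def axis(a,xe,y): # a mm from button end
    return np.array([xe,y,205.9])+a*d
def W(X): return X@Rh.T+[H[0],H[1],0]
E
python3 - <<'E'
from geo import *
import pickle
p,im=pickle.load(open('w5.pkl','rb'))
th=np.linspace(0,2*np.pi,73)
circ=lambda a,r,xe,y:W(axis(a,xe,y)+r*(np.cos(th)[:,None]*e1+np.sin(th)[:,None]*e2))
for xe in(-87,-89,-91,-93):
  for y in (-1,):
    o=[]
    for a,rad in((0,9),(10,9),(34,13),(50,13)):
        q=proj(p,circ(a,rad,xe,y)); o.append((a,q.min(0).round(1).tolist(),q.max(0).round(1).tolist()))
    print(xe,o)
g=im.mean(2)
for v in (100,110,120,135): print(v,[int(x) for x in g[v,246:286]])
E
```

```text
-87 [(0, [250.5, 59.4], [275.3, 76.8]), (10, [251.3, 70.4], [275.1, 87.6]), (34, [248.0, 90.4], [279.5, 114.2]), (50, [249.2, 104.2], [279.0, 127.2])]
-89 [(0, [250.6, 56.5], [275.4, 73.8]), (10, [251.3, 67.7], [275.2, 84.7]), (34, [248.1, 87.9], [279.6, 111.6]), (50, [249.3, 101.8], [279.1, 124.8])]
-91 [(0, [250.7, 53.5], [275.5, 70.8]), (10, [251.4, 64.9], [275.3, 81.9]), (34, [248.1, 85.4], [279.7, 109.0]), (50, [249.3, 99.4], [279.2, 122.4])]
-93 [(0, [250.7, 50.6], [275.6, 67.8]), (10, [251.5, 62.1], [275.4, 79.0]), (34, [248.2, 82.9], [279.8, 106.4]), (50, [249.4, 97.1], [279.3, 120.0])]
100 [196, 195, 195, 198, 193, 106, 105, 116, 121, 127, 131, 133, 138, 137, 137, 135, 136, 134, 134, 133, 134, 134, 134, 134, 135, 136, 134, 131, 139, 170, 162, 149, 131, 119, 127, 144, 145, 143, 143, 160]
110 [188, 187, 188, 187, 151, 92, 100, 109, 114, 119, 122, 124, 127, 129, 130, 131, 131, 132, 133, 133, 132, 132, 131, 130, 129, 126, 124, 122, 128, 154, 152, 141, 124, 110, 127, 146, 146, 145, 143, 159]
120 [180, 112, 108, 107, 64, 88, 97, 101, 108, 111, 111, 115, 117, 119, 119, 122, 122, 124, 122, 124, 123, 122, 122, 120, 119, 118, 116, 123, 151, 147, 138, 127, 114, 87, 81, 94, 98, 101, 111, 106]
135 [143, 110, 96, 94, 60, 44, 74, 95, 102, 105, 109, 111, 114, 115, 118, 119, 119, 118, 120, 121, 120, 119, 119, 118, 116, 115, 112, 117, 135, 140, 133, 120, 100, 59, 75, 90, 77, 98, 96, 91]
```

```bash
cat >> geo.py <<'E'
Rg=np.c_[np.cross(Rh@e2,Rh@d),Rh@e2,Rh@d]
def tcp(a,xe=-90,y=-.8): return W(axis(a-3,xe,y))
E
python3 - <<'E'
from geo import *
print('grip tcp',tcp(47),'pre',tcp(-63)); P=tcp(-63)
print(tool()[0],delta(P,Rg),'post',(Rg.T@(P-tool()[0])).round(1))
E
```

```text
grip tcp [ 476.64151852 -226.91958701  172.1940445 ] pre [ 409.41390403 -205.01350622  256.45893325]
[ 560.83681696 -234.31887438  328.85978817] (array([ 0.0165, -0.7005,  0.0459]), array([153.6, -11.7,  72.8])) post [163.8 -19.  -42.9]
```

```bash
echo '[[[0.003, -0.117, 0.008, 0, 0, 0, 1], [0.003, -0.117, 0.008, 0, 0, 0, 1], [0.003, -0.117, 0.008, 0, 0, 0, 1], [0.003, -0.117, 0.008, 0, 0, 0, 1], [0.003, -0.117, 0.008, 0, 0, 0, 1]]]' | python3 -m handwheel >/dev/null; echo '[[[0.003, -0.117, 0.008, 0, 0, 0, 1], [0, 0, 0, 32.8, -3.8, -8.6, 1], [0, 0, 0, 32.8, -3.8, -8.6, 1], [0, 0, 0, 32.8, -3.8, -8.6, 1], [0, 0, 0, 32.8, -3.8, -8.6, 1]]]' | python3 -m handwheel >/dev/null;echo '[[[0, 0, 0, 32.8, -3.8, -8.6, 1], [0, 0, 0, 0, 0, 0, 1], [0, 0, 0, 0, 0, 0, 1], [0, 0, 0, 0, 0, 0, 1], [0, 0, 0, 0, 0, 0, 1]]]' | python3 -m handwheel
cat > chk.py <<'E'
from geo import *
import sys
a=float(sys.argv[1]);P=tcp(a);print(tool()[0],delta(P,Rg),'post',(Rg.T@(P-tool()[0])).round(1),r.sense()['qpos'].round(2))
E
python3 chk.py -63
```

```text
clock: 10.58
eef_pos: [411.0, -206.0, 257.9]
tcp_rot: [-3.14, 0.703, 2.825]
contact_force: [0.3, -0.8, -0.2]
opening: 1.001
grasp_force: 0.0
[ 411.01638541 -206.00480604  257.92935325] (array([-0.0031,  0.0049, -0.0013]), array([ 2.3,  0.4, -0.1])) post [ 2.3  0.4 -0.1] [-0.59 -0.17  2.41  0.67  0.28 -2.43]
```

```bash
echo '[[[0, 0, 0, 2.3, 0.4, 0, 1], [0, 0, 0, 0, 0, 0, 1], [0, 0, 0, 0, 0, 0, 1], [0, 0, 0, 0, 0, 0, 1]]]' | python3 -m handwheel>/dev/null
python3 - <<'E'
from geo import *
th=np.linspace(0,2*np.pi,73)
p=cams.camera_params('wrist'); im=cams.grab_frame('wrist').astype(int)
cv2.imwrite('pics/w6.png',cv2.resize(im[:,:,::-1].astype(np.uint8),(800,600),interpolation=cv2.INTER_CUBIC))
k=(im[...,0]-im[...,1:].max(2)>40).astype(np.uint8)
n,l,st,ce=cv2.connectedComponentsWithStats(k)
print([(st[i].tolist(),ce[i].round(1).tolist()) for i in range(1,n) if st[i,4]>30])
for xe in(-88,-90,-92):
    q=proj(p,W(axis(0,xe,-.8)+9*(np.cos(th)[:,None]*e1+np.sin(th)[:,None]*e2)));print(xe,q.min(0).round(1),q.max(0).round(1))
E
python3 chk.py -63
```

```text
[([268, 218, 27, 29, 585], [281.0, 232.3])]
-88 [267.7 223.7] [295.6 249.8]
-90 [267.6 222. ] [295.7 248.4]
-92 [267.5 220.3] [295.8 247. ]
[ 408.37070593 -204.85483325  255.32955065] (array([-0.003 ,  0.003 , -0.0021]), array([-1.5,  0.2, -0.2])) post [-1.5  0.2 -0.2] [-0.59 -0.17  2.41  0.68  0.28 -2.44]
```

View pics/w6.png

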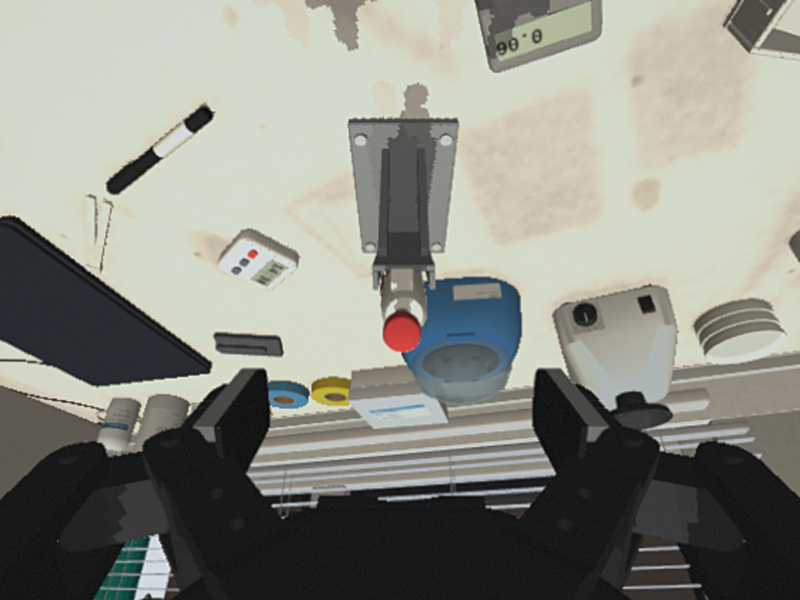

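The wrist view along the sleeve shows the red button centred at view (401,331), with the channel straight behind it. It lies midway between the fingers, about 2 mm towards tool +x from my model, so I use xe=-92 and go in.

```bash
sed -i 's/xe=-90,y=-.8/xe=-92,y=-1/' geo.py; python3 chk.py -63; echo '[[[0, 0, 0, 0, 0, 27, 1], [0, 0, 0, 0, 0, 27, 1], [0, 0, 0, 0, 0, 24, 1], [0, 0, 0, 0, 0, 0, 1], [0, 0, 0, 0, 0, 0, 1]]]' | python3 -m handwheel; echo '[[[0, 0, 0, 0, 0, 0, 1], [0, 0, 0, 0, 0, 0, 1], [0, 0, 0, 0, 0, 0, 1]]]' | python3 -m handwheel;python3 chk.py 47
```

```text
[ 408.37070593 -204.85483325  255.32955065] (array([-0.003 ,  0.003 , -0.0021]), array([ 0. , -0. , -1.5])) post [ 0.  -0.  -1.5] [-0.59 -0.17  2.41  0.68  0.28 -2.44]
clock: 11.38
eef_pos: [447.0, -215.3, 212.4]
tcp_rot: [3.137, 0.7, 2.823]
contact_force: [0.3, -0.4, 1.0]
opening: 0.996
grasp_force: 0.0
clock: 11.63
eef_pos: [446.9, -215.6, 213.9]
tcp_rot: [3.139, 0.703, 2.825]
contact_force: [-0.4, 0.7, -0.8]
opening: 0.998
grasp_force: 0.0
[ 446.88968354 -215.62306011  213.92848478] (array([ 0.0009,  0.0046, -0.0016]), array([ 4.2, -1.8, 51.1])) post [ 4.  -1.7 51.1] [-0.55  0.    2.4   1.23  0.16 -2.98]
```

The wrist is near singular here and q6 is close to its limit (-2.98). I'll back off and take the grip half a turn round.

```bash
echo '[[[0, 0, 0, 0, 0, -20, 1], [0, 0, 0, 0, 0, -20, 1], [0, 0, 0, 0, 0, -20, 1], [0, 0, 0, 0, 0, 0, 1], [0, 0, 0, 0, 0, 0, 1]]]' | python3 -m handwheel | head -2; 
echo '[[[0, 0, 0.125, 0, 0, 0, 1], [0, 0, 0.125, 0, 0, 0, 1], [0, 0, 0.125, 0, 0, 0, 1], [0, 0, 0.125, 0, 0, 0, 1], [0, 0, 0.125, 0, 0, 0, 1]]]' | python3 -m handwheel >/dev/null
echo '[[[0, 0, 0.125, 0, 0, 0, 1], [0, 0, 0.125, 0, 0, 0, 1], [0, 0, 0.125, 0, 0, 0, 1], [0, 0, 0.125, 0, 0, 0, 1], [0, 0, 0.125, 0, 0, 0, 1]]]' | python3 -m handwheel >/dev/null
echo '[[[0, 0, 0.125, 0, 0, 0, 1], [0, 0, 0.125, 0, 0, 0, 1], [0, 0, 0.125, 0, 0, 0, 1], [0, 0, 0.125, 0, 0, 0, 1], [0, 0, 0.125, 0, 0, 0, 1]]]' | python3 -m handwheel >/dev/null
echo '[[[0, 0, 0.125, 0, 0, 0, 1], [0, 0, 0.125, 0, 0, 0, 1], [0, 0, 0.125, 0, 0, 0, 1], [0, 0, 0.125, 0, 0, 0, 1], [0, 0, 0.125, 0, 0, 0, 1]]]' | python3 -m handwheel >/dev/null
echo '[[[0, 0, 0.125, 0, 0, 0, 1], [0, 0, 0.125, 0, 0, 0, 1], [0, 0, 0.125, 0, 0, 0, 1], [0, 0, 0.125, 0, 0, 0, 1], [0, 0, 0.125, 0, 0, 0, 1]]]' | python3 -m handwheel >/dev/null
echo '[[[0, 0, 0.0, 0, 0, 0, 1], [0, 0, 0, 0, 0, 0, 1], [0, 0, 0, 0, 0, 0, 1]]]' | python3 -m handwheel
sed -i 's/^Rg=.*/&\nRg=Rg@np.diag([-1.,-1,1])/' geo.py; python3 chk.py 47
```

```text
clock: 12.05
eef_pos: [415.7, -205.1, 255.0]
clock: 14.38
eef_pos: [415.8, -204.8, 253.2]
tcp_rot: [3.13, -0.703, -0.291]
contact_force: [0.5, -0.9, 0.5]
opening: 1.001
grasp_force: 0.0
[ 415.75808238 -204.77545367  253.15535173] (array([-0.0037, -0.0048,  0.0186]), array([ -4.5,   2.7, 102.3])) post [ -4.    2.4 102.4] [-0.58 -0.15  2.41  0.72  0.27  0.64]
```

```bash
echo '[[[-0.004, -0.005, 0.018, -4, 2.4, 0, 1], [0, 0, 0, 0, 0, 15, 1], [0, 0, 0, 0, 0, 15, 1], [0, 0, 0, 0, 0, 15, 1], [0, 0, 0, 0, 0, 0, 1]]]' | python3 -m handwheel>/dev/null; echo '[[[0, 0, 0, 0, 0, 0, 1], [0, 0, 0, 0, 0, 0, 1], [0, 0, 0, 0, 0, 0, 1]]]' | python3 -m handwheel;python3 chk.py 47
```

```text
clock: 15.05
eef_pos: [439.2, -215.1, 217.0]
tcp_rot: [-3.14, -0.699, -0.318]
contact_force: [0.2, 0.2, -0.4]
opening: 1.0
grasp_force: 0.0
[ 439.20757385 -215.11783462  217.013522  ] (array([ 0.0006, -0.0006, -0.0025]), array([-0.3, -0.2, 58.3])) post [-0.3 -0.2 58.3] [-0.56 -0.02  2.4   1.14  0.17  0.25]
```

```bash
echo '[[[0, 0, 0, 0, 0, 10, 1], [0, 0, 0, 0, 0, 10, 1], [0, 0, 0, 0, 0, 10, 1], [0, 0, 0, 0, 0, 0, 1], [0, 0, 0, 0, 0, 0, 1]]]' | python3 -m handwheel; python3 chk.py 47; echo '[[[0, 0, 0, 0, 0, 8, 1], [0, 0, 0, 0, 0, 8, 1], [0, 0, 0, 0, 0, 8, 1], [0, 0, 0, 0, 0, 0, 1], [0, 0, 0, 0, 0, 0, 1]]]' | python3 -m handwheel; echo '[[[0, 0, 0, 0, 0, 0, 1], [0, 0, 0, 0, 0, 0, 1]]]' | python3 -m handwheel;python3 chk.py 47
```

```text
clock: 15.47
eef_pos: [457.6, -221.0, 193.7]
tcp_rot: [-3.139, -0.698, -0.32]
contact_force: [-0.0, -0.3, 0.2]
opening: 1.004
grasp_force: 0.0
[ 457.64584156 -220.97158316  193.73717296] (array([ 0.0001,  0.    , -0.0037]), array([-0.1, -0. , 28. ])) post [-0.1 -0.  28. ] [-0.55  0.07  2.39  1.61  0.15 -0.21]
clock: 15.88
eef_pos: [472.3, -225.7, 175.5]
tcp_rot: [-3.139, -0.698, -0.319]
contact_force: [-0.4, -0.4, -0.0]
opening: 0.999
grasp_force: 0.0
clock: 16.05
eef_pos: [472.3, -225.8, 175.8]
tcp_rot: [-3.14, -0.699, -0.319]
contact_force: [-0.6, 0.2, 0.1]
opening: 1.0
grasp_force: 0.0
[ 472.32144059 -225.84788214  175.75424363] (array([ 0.0004, -0.0009, -0.003 ]), array([-0.4, -0.1,  4.3])) post [-0.4 -0.1  4.3] [-0.53  0.14  2.38  1.99  0.15 -0.59]
```

```bash
echo '[[[0, 0, 0, 0, 0, 4, 1], [0, 0, 0, 0, 0, 0, 1], [0, 0, 0, 0, 0, 0, 0], [0, 0, 0, 0, 0, 0, 0], [0, 0, 0, 0, 0, 0, 0]]]' | python3 -m handwheel 60|tail -3; echo '[[[0, 0, 0, 0, 0, 0, 0], [0, 0, 0, 0, 0, 0, 0], [0, 0, 0, 0, 0, 0, 0], [0, 0, 0, 0, 0, 0, 0], [0, 0, 0, 0, 0, 0, 0]]]' | python3 -m handwheel;echo '[[[0, 0, 0, 0, 0, 0, 0], [0, 0, 0, 0, 0, 0, 0], [0, 0, 0, 0, 0, 0, 0]]]' | python3 -m handwheel;python3 chk.py 47
```

```text
contact_force: [0.3, -0.1, -0.6]
opening: 0.6
grasp_force: 0.0
clock: 16.88
eef_pos: [474.8, -226.6, 172.2]
tcp_rot: [-3.139, -0.698, -0.319]
contact_force: [-3.8, 1.6, 5.0]
opening: 0.273
grasp_force: 58.4
clock: 17.13
eef_pos: [474.8, -226.6, 172.2]
tcp_rot: [-3.139, -0.698, -0.32]
contact_force: [-4.8, 1.1, 4.6]
opening: 0.268
grasp_force: 58.4
[ 474.78783676 -226.63454079  172.18039138] (array([ 0.0004, -0.0003, -0.0035]), array([-0.1, -0.1, -0.1])) post [-0.1 -0.1 -0.1] [-0.53  0.15  2.38  2.05  0.16 -0.65]
```

```bash
echo '[[[0, 0, 0, 0, 0, -8, 0], [0, 0, 0, 0, 0, -8, 0], [0, 0, 0, 0, 0, -8, 0], [0, 0, 0, 0, 0, -8, 0], [0, 0, 0, 0, 0, 0, 0]]]' | python3 -m handwheel; echo '[[[0, 0, 0, 0, 0, -8, 0], [0, 0, 0, 0, 0, -8, 0], [0, 0, 0, 0, 0, -8, 0], [0, 0, 0, 0, 0, -8, 0], [0, 0, 0, 0, 0, 0, 0]]]' | python3 -m handwheel;python3 chk.py -15;  python3 - <<'E'
from h import *
cv2.imwrite('pics/s1.png',cv2.resize(cams.grab_frame('side')[170:310,180:360,::-1],None,fx=4,fy=4,interpolation=cv2.INTER_CUBIC))
E
```

```text
clock: 17.55
eef_pos: [454.9, -220.2, 197.2]
tcp_rot: [-3.14, -0.699, -0.318]
contact_force: [0.1, -0.2, -1.5]
opening: 0.267
grasp_force: 59.4
clock: 17.97
eef_pos: [435.7, -213.7, 221.6]
tcp_rot: [-3.139, -0.699, -0.319]
contact_force: [0.5, 0.8, -2.2]
opening: 0.268
grasp_force: 59.4
[ 435.67192509 -213.74634322  221.58818824] (array([ 0.0001, -0.001 , -0.003 ]), array([-0.3,  0. ,  2.2])) post [-0.3  0.   2.2] [-0.56 -0.04  2.41  1.06  0.18  0.32]
```

```bash
cat > snap.py <<'E'
from h import *
import sys,time,os
np.save(f'f_{r.sense()["clock"]:.2f}.npy',cams.grab_frame('wrist'))
E
python3 snap.py; echo '[[[0, 0, 0, 0, 0, -8, 0], [0, 0, 0, 0, 0, -8, 0], [0, 0, 0, 0, 0, -8, 0], [0, 0, 0, 0, 0, 0, 0]]]' | python3 -m handwheel|head -4; python3 snap.py; echo '[[[0, 0, 0, 13, 0, -15.5, 0], [0, 0, 0, 13, 0, -15.5, 0], [0, 0, 0, 13, 0, -15.5, 0], [0, 0, 0, 13, 0, -15.5, 0], [0, 0, 0, 13, 0, -15.5, 0]]]' | python3 -m handwheel|head -4; python3 snap.py;echo '[[[0, 0, 0, 13, 0, -15.5, 0], [0, 0, 0, 13, 0, -15.5, 0], [0, 0, 0, 0, 0, 0, 0], [0, 0, 0, 0, 0, 0, 0]]]' | python3 -m handwheel; python3 snap.py; python3 chk.py 0
```

```text
clock: 18.4
eef_pos: [421.2, -208.9, 239.7]
tcp_rot: [-3.139, -0.699, -0.319]
contact_force: [0.6, 0.1, -0.7]
clock: 18.87
eef_pos: [421.6, -208.8, 341.0]
tcp_rot: [-3.137, -0.698, -0.319]
contact_force: [1.2, -0.1, -0.9]
clock: 19.25
eef_pos: [422.0, -209.1, 381.3]
tcp_rot: [-3.138, -0.7, -0.318]
contact_force: [0.8, 0.1, -2.1]
opening: 0.268
grasp_force: 59.4
[ 421.35119427 -208.86472737  379.93903454] (array([-0.0015,  0.0005, -0.003 ]), array([-90.4,   0.7, 148.3])) post [-90.5   0.2 148.2] [-0.58 -0.33  2.21  0.3   0.6   1.12]
```

```bash
echo '[[[0, -0.1, 0, 0, 0, 0, 0], [0, -0.1, 0, 0, 0, 0, 0], [0, -0.1, 0, 0, 0, 0, 0], [0, -0.1, 0, 0, 0, 0, 0]]]' | python3 -m handwheel|head -3; python3 snap.py; echo '[[[0, -0.1, 0, 0, 0, 0, 0], [0, -0.1, 0, 0, 0, 0, 0], [0, -0.1, 0, 0, 0, 0, 0], [0, 0, 0, 0, 0, 0, 0], [0, 0, 0, 0, 0, 0, 0]]]' | python3 -m handwheel; python3 snap.py
cat > stat.py <<'E'
from h import *
import glob
F=np.stack([np.load(f).astype(float).mean(2) for f in sorted(glob.glob('f_*.npy'))]);print(len(F))
sd=cv2.GaussianBlur(F.std(0),(0,0),1); 
e,Rm=tool();p=cams.camera_params('wrist')
for a in(20,60,100,140,180,196): print(a,proj(p,e+Rm@np.array([0,0,a])).round(1))
for v in range(130,330,5): print(v,''.join('#' if x<5 else '+' if x<10 else '.' for x in sd[v,220:340:2]))
E
python3 stat.py; python3 -c "
from h import *
print(delta([555.4,226.1,304],R.from_euler('xyz',[np.pi,0,-.319]).as_matrix()))"
```

```text
clock: 19.63
eef_pos: [420.9, -208.6, 379.6]
tcp_rot: [-3.138, -0.292, -0.317]
clock: 20.1
eef_pos: [421.8, -208.9, 378.7]
tcp_rot: [-3.137, 0.002, -0.316]
contact_force: [0.1, 0.9, -0.9]
opening: 0.271
grasp_force: 59.4
6
20 [[279.4 264.6]]
60 [[279.5 236.5]]
100 [[279.6 217.9]]
140 [[279.7 204.5]]
180 [[279.7 194.5]]
196 [[279.7 191.2]]
130 .............................................+++++++++++++++
135 ............................................++++++++++++++++
140 ............................................++++++++++++++++
145 ................................................++++++++++++
150 .................................................+++++++++++
155 ...................................................+++++++++
160 ..............................................+......+++++++
165 ............................................++++++++++++++++
170 ..............................................+++++++++..+++
175 ...............................................+++++++++....
180 ...............................................++++++++++++.
185 ........................................
[... 1210 characters left out ...]
##...........................+##+.......++###
285 #+++######+...##+............................##+..+#########
290 ##########+#++##+...........................+######+#+######
295 ++++##+++++#####+...........................+#########+++++#
300 +++++++++++#####++..........................+#####++++++++++
305 +++++++++++######+.........................+######++++++++++
310 ########++#######............................###############
315 ##+++++++++#####+............................######++#+#####
320 +++++++++++#####.........++..................+#####+++######
325 +++++++++++##+++......+++................++...#+###++++++++#
(array([-0.0037,  0.001 ,  0.0025]), array([  -7.6, -454.8,   76.9]))
```

```bash
rm f_*; python3 snap.py; echo '[[[0, 0, 0, 0, -18, 0, 0], [0, 0, 0, -0.4, -26, 0, 0], [0, 0, 0, -0.4, -26, 0, 0], [0, 0, 0, -0.4, -26, 0, 0], [0, 0, 0, -0.4, -26, 0, 0]]]' | python3 -m handwheel |head -2; python3 snap.py; echo '[[[0, 0, 0, -0.4, -26, 0, 0], [0, 0, 0, -0.4, -26, 0, 0], [0, 0, 0, -0.4, -26, 0, 0], [0, 0, 0, -0.4, -26, 0, 0], [0, 0, 0, -0.4, -26, 0, 0]]]' | python3 -m handwheel |head -2; python3 snap.py; echo '[[[0, 0, 0, -0.4, -26, 0, 0], [0, 0, 0, -0.4, -26, 0, 0], [0, 0, 0, -0.4, -26, 0, 0], [0, 0, 0, -0.4, -26, 0, 0], [0, 0, 0, -0.4, -26, 0, 0]]]' | python3 -m handwheel |head -2; python3 snap.py; echo '[[[0, 0, 0, -0.4, -26, 0, 0], [0, 0, 0, -0.4, -26, 0, 0], [0, 0, 0, -0.4, -20, 0, 0], [0, 0, 0, 0, 0, 0, 0], [0, 0, 0, 0, 0, 0, 0]]]' | python3 -m handwheel; python3 snap.py; python3 stat.py;  python3 -c "
from h import *
print(delta([555.4,226.1,304],R.from_euler('xyz',[np.pi,0,-.319]).as_matrix()),r.sense()['qpos'])"
```

```text
clock: 20.62
eef_pos: [456.9, -91.7, 381.4]
clock: 21.08
eef_pos: [495.7, 32.3, 381.7]
clock: 21.55
eef_pos: [534.6, 156.1, 382.0]
clock: 22.02
eef_pos: [555.9, 224.1, 381.8]
tcp_rot: [-3.139, 0.001, -0.316]
contact_force: [0.1, 0.1, -1.8]
opening: 0.268
grasp_force: 59.7
5
20 [[279.4 264.6]]
60 [[279.5 236.5]]
100 [[279.6 217.8]]
140 [[279.7 204.5]]
180 [[279.7 194.5]]
196 [[279.7 191.2]]
130 .............................................+++++++++++....
135 ..........................................+++++++++++++####+
140 ......................+....++++++++.......++++++++#++++++###
145 ......................+++++++++++++........+++++++++++++####
150 .......................+++####+++++.........++++++++++++...+
155 .......................+++++++++.............+++++++++++++++
160 .......................++++++++++...................++++++++
165 .......................++++++++++++..................+++++++
170 ........................+++...........................++++++
175 .......................................................+++##
180 .....................................................
[... 1324 characters left out ...]
################################################
290 ############################################################
295 ############################################################
300 ############################################################
305 ############################################################
310 ################+..+########################################
315 ################+...+##################...+#################
320 #################+.....+################...++###############
325 ################+.....#####################++###############
(array([-0.0025,  0.0013,  0.0018]), array([-1.1, -2.2, 77.9])) [0.37818784 0.21824471 1.53255352 0.00278801 1.39022004 2.26564848]
```

The static mask shows the pipette tip at u≈279, v≈189; I predicted (279.7,191). So it is straight in the grip, and I can lower it.

```bash
echo '[[[-0.002, 0.001, 0.002, -1.1, -2.2, 24, 0], [0, 0, 0, 0, 0, 24, 0], [0, 0, 0, 0, 0, 20, 0], [0, 0, 0, 0, 0, 8, 0], [0, 0, 0, 0, 0, 0, 0]]]' | python3 -m handwheel>/dev/null; echo '[[[0, 0, 0, 0, 0, 0, 0], [0, 0, 0, 0, 0, 0, 0], [0, 0, 0, 0, 0, 0, 0], [0, 0, 0, 0, 0, 0, 0]]]' | python3 -m handwheel; python3 -c "
from h import *
print(delta([555.4,226.1,304],R.from_euler('xyz',[np.pi,0,-.319]).as_matrix()))
p=cams.camera_params('wrist');im=cams.grab_frame('wrist');np.save('last.npy',im)
Rd=R.from_euler('xyz',[0,-np.deg2rad(12),-.225]).as_matrix()
m=np.array([(-56,-23,28),(-56,23,28),(56,23,28),(56,-23,28)])@Rd.T+[559.3,225.2,42]
q=proj(p,m);print(q.round(1).tolist())
g=im.mean(2)
for v in range(110,240,4): print(v,''.join(' .:-=+*#%@'[min(9,int(x/26))] for x in g[v,200:360:2]))
"
```

```text
clock: 22.82
eef_pos: [556.6, 226.6, 307.2]
tcp_rot: [-3.14, -0.001, -0.32]
contact_force: [-0.9, -0.1, -0.8]
opening: 0.269
grasp_force: 59.7
(array([-0.0012, -0.0008, -0.001 ]), array([-1. ,  0.8,  3.2]))
[[303.2, 225.4], [266.8, 228.7], [255.3, 141.5], [297.0, 137.4]]
110 %%%%%%%%%%%%%%%%%%%%%%%%%%%%%%%%%%**%%%%%%%%%%%%%%%%%%%%%%%%%%%%%%%%%%%%%%%%%%%%
114 %%%%%%%%%%%%%%%%%%%%%%%%%%%%%%%*********%%%%%%%%%%%%%%%%%%%%%%%%%%%%%%%%%%%%%%%%
118 %%%%%%%%%%%%%%%%%%%%%%%%%%%%%%#***********%%%%%%%%%%%%%%%%%%%%%%%%%%%%%%%%%%%%%%
122 %%%%%%%%%%%%%%%%%%%%%%%%%%%%%***#***********%%#+####%%%%%%%%%%%%%%%%%%%%%%%%%%%%
126 %%%%%%%%%%%%%%%%%%%%%%%%%%%**+++=--::::::::::::-----*%%%%%%%%%%%%%%%%%%%%%%%%%%%
130 %%%%%%%%%%%%%%%%%%%%%%%#.::::::::::-:::::::::.:::-:-*%%%%%%%%%%%%%%%%%%%%%%%%%%%
134 %%%%%%%%%%%%%%%%%%%%%%#*::.:::::::---===========-::-+%%%%%%%%%%%%%%%%%%%%%%%%%%%
138 %%%%%%%%%%%%%%%%%%%%****::.::===============+++++:.:=%%%%%%%%%%%%%%%%%%%%%%%%%%%
142 %%%%%%%%%%%%%%%%%#******=:::=*****+++++++=+++++=+:::-%%%%%%%%%%%%%%%%%%%%%%%%%%%
146 %%%%%%%%%%%%%%%%*********:::-+=++++++++++++++++=+-:::#%%%%%
[... 1276 characters left out ...]
%%%%%%#++++++++#%%%%
210 %%%%%%%%%%%%%%%%%%%***+++++++=::-+==---------*####+#:--+%%%%%%%%%%%%++++++++*%%%
214 %%%%%%%%%%%%%%%%%%%%%#++++++++---=-------------###+%---=#%%%%%%%%%%%%#++++++++#%
218 %%%%%%%%%%%%%%%%%%%%%%%#*+++++--------==--------+*+%::-*###%%%%%%%%%%%%#++++++++
222 %%%%%%%%%%%%%%%%%%%%%%%%%#++++------==-----------=+%---+###%#%%%%%%%%%*++++++++*
226 %%%%%%%%%%%%%%%%%%%%%%%%%%%#+++----:.:::::::::.:--*:%#########%%%%%+++++++++++++
230 %%%%%%%%%%%%%%%%%%%%%%%%%%%%%#=----============-:.: *%#########%*+++++++++++++++
234 %%%%%%%%%%%%%%%%%%%%%%%%%%%%%%-----===========----:.-%%%####%*+=++++++++++++++++
238 %%%%%%%%%%%%%%%%%%%%%%%%%%%%%%---==============----:-%%%%%#*++++++++++++++++++++
```

```bash
echo '[[[0, 0, 0, -1, 0.8, 4, 0], [0, 0, 0, 0, 0, 0, 0], [0, 0, 0, 0, 0, 0, 0], [0, 0, 0, 0, 0, 0, 0], [0, 0, 0, 0, 0, 0, 0]]]' | python3 -m handwheel && python3 -c "
from rig import r
print(r.sign_off())"
```

```text
clock: 23.28
eef_pos: [554.9, 226.1, 301.9]
tcp_rot: [3.141, 0.001, -0.32]
contact_force: [-0.3, -0.7, -0.7]
opening: 0.268
grasp_force: 59.7
the job is handed in; nothing more can be done
None
```

I handed the job in at 23.3 s: the trough is seated and released in the rest, and the pipette is held upright, nozzle down, about 3–4 cm above the middle of the trough's rim by calculation; no verdict came back.

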